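# Slide the loaded washing tray over the gap, up to the sprung hook clamp

### The job

Take the aluminium tray by the upright tab at its back end and slide it, with the cup and bottle riding on it, from the tiled sill across the open gap onto the wooden cabinet, keeping it flat: it must not be lifted, and its heavy front must not sag into the gap. Keep going until it meets the rubber pad of the sprung clamp at the cabinet's far end, press it in with about 9 N (at least 6 N for a moment, never more than 16 N), then let go and leave the tray wholly on the cabinet, resting snugly against the pad. Leave the comb, nail brush, tin and soap where they lie.

Things in the scene. Friction and masses are not known exactly. Their poses are not given: they have to be found in the camera images.
- sill: Fixed white tiled sill block with chipped edges, 320 mm (x) by 280 mm (y), top 120 mm above the work surface. Origin at the centre of its underside. The tray is to be pushed along its -y axis; its edge on the gap is 140 mm from the origin along -y.
- cabinet: Fixed wooden wash cabinet, white with a bare wooden top, 320 mm (x) by 300 mm (y), top 118 mm above the work surface (2 mm lower than the sill), axes parallel to the sill's. Origin at the centre of its underside; its edge on the gap is 150 mm away along +y, its far edge 150 mm along -y. The gap is 120 to 140 mm wide.
- clamp: Steel spring-loaded hook clamp, fixed. Origin on the cabinet's top at its far edge, axes as the cabinet. Before it stands a black rubber pad, 64 mm wide (x), 16 mm high, middle 14 mm above the cabinet top, facing +y; its face is 20 to 50 mm from the origin along +y, a place not measured: feel (or look) for it. The pad yields along -y on a spring, 2.2 N per mm, no preload, 12 mm travel.
- tray_mid (a point): Centre of the underside of the loose aluminium tray (0.25 kg): 140 mm wide (x), 220 mm long (y, pointing to its back end, within 0.05 rad of the sill's y), floor 5 mm thick, walls 3 mm thick, 20 mm high overall. With cup and bottle the centre of mass is about 65 mm behind the front end: over the gap the front drops unless the back is held down (up to about 9 N at the tab).
- tray_tab (a point): Middle of the upright tab at the tray's back end, 28 mm above the tray's underside, axes as the tray. The tab is 60 mm wide (x), 10 mm thick (y), stands flush with the tray's back end face and its top is 47 mm above the underside. The tray's floor in front of the tab and the sill behind it are free for a finger.
- tray_front (a point): Middle of the bottom edge of the tray's front end (the end that leads), 110 mm from tray_mid along -y.
- tray_back (a point): Middle of the bottom edge of the tray's back end, 110 mm from tray_mid along +y.
- cup_mid (a point): Middle of the loose white enamel cup, 64 mm wide and 75 mm high (about 0.24 kg), standing on the tray near the front; 37.5 mm above its underside.
- bottle_mid (a point): Middle of the loose glass bottle, 50 mm wide and 130 mm high (about 0.45 kg), standing on the tray beside the cup; 65 mm above its underside.
- comb: Bystander: pale wooden comb, 31 by 150 by 6 mm, on the sill beside the tray. Origin at the centre of its underside.
- nail_brush: Bystander: chrome nail brush, 34 by 85 by 40 mm, on the sill on the tray's other side. Origin at the centre of its underside.
- tin: Bystander: aluminium hair grip tin with closed hinged lid, 47 by 87 by 25 mm, on the cabinet beside the tray's path. Origin at the centre of its underside.
- soap: Bystander: soap on a dish, 40 by 75 by 24 mm, on the cabinet on the other side of the path. Origin at the centre of its underside.
Mind the look-alikes: they are no part of the job. Leave any orange or red look-alike of the part that bears cup_mid alone. Leave any pink look-alike of the part that bears bottle_mid alone.

How it is judged:
On the way, in this order (a step that is already met when the one before it is completed fails the run):
1. the tray's front end has crossed the gap and lies over the cabinet (y of tray_front in the frame of cabinet below 0.135 m), for 0.1 s.
2. the tray is pressed against the clamp's pad with at least 6 N (contact force between tray and clamp above 6 N), for 0.2 s.
At the end, for the whole second after the job is handed in: The tray rests released and flat (0.02 rad) on the cabinet, its back end 5 mm or more past the edge on the gap, square within 0.1 rad, touching the clamp's pad (over 0.3 N); cup and bottle stand upright (0.1 rad) on the tray floor in its front half (y of tray_back in the frame of cabinet below 0.145 m and contact force between tray and clamp above 0.3 N and angle between tray_mid's own z axis and vertical below 0.02 rad and angle between the y axis of tray_mid and the y axis of cabinet, either way round below 0.1 rad and z of tray_mid in the frame of cabinet below 0.1205 m and linear speed of tray below 0.01 m/s and angle between each of cup_mid, bottle_mid's own z axis and vertical below 0.1 rad and z of cup_mid in the frame of tray_mid below 0.0465 m and y of each of cup_mid, bottle_mid in the frame of tray_mid below 0 m and z of bottle_mid in the frame of tray_mid below 0.074 m).
It fails at once if the tray sags or tilts by more than 0.05 rad (about 6 mm at its front over the gap) (angle between tray_mid's own z axis and vertical above 0.05 rad).
It fails at once if the tray is lifted more than 6 mm off the sill's level (z of tray_mid in the frame of sill above 0.126 m).
It fails at once if the tray presses on the clamp with more than 16 N (contact force between tray and clamp above 16 N).
It fails at once if the cup or the bottle tips (angle between any of cup_mid, bottle_mid's own z axis and vertical above 0.3 rad).
It fails at once if the comb, nail brush, tin or soap is shifted by more than 15 mm (distance of any of comb, nail_brush, tin, soap from where it was at the start of the episode above 0.015 m).
It also fails if it takes over 67 s, if anything falls off the work surface, if the arm or the gripper's body presses on something with over 40 N, if the wrist force passes 120 N, or if a joint passes its speed limit or range.

### The arm

A 7-joint arm with a two-finger parallel gripper is mounted at the origin on the work surface. World frame = base frame: x ahead of the robot, y to its left, z up, the work surface at z = 0. Lengths are in m, angles in rad, forces in N, time in s.
With the tool pointing down it reaches from about 0.425 to 0.875 m from the base axis. Payload 4.7 kg.
Tool frame: the origin (TCP) lies at the very end of the fingers, on their centre line; the grasp point (between the pads) lies 19 mm behind it; z points along the fingers, y is the line along which they close (so a half turn about z gives the same grasp; the last joint's range is limited). The gripper opens to 87 mm and grips with 3 to 60 N. Pads are 19 mm wide; open, the fingers measure 117 mm over their backs; the gripper's body (75 mm by 190 mm) begins 51 mm behind the grasp point.
Start: joints at [1.17, 0.321, -0.07, 1.45, 0.023, 1.371, -0.057], TCP at [0.262, -0.595, 0.197] pointing down, gripper open.
Joint ranges: [-2.86, 2.86], [-0.3, 2.09], [-1.38, 1.24], [0.06, 2.45], [-1.56, 4.7], [0.09, 2.05], [-2.69, 2.69]. Speed limits (rad/s): [2.57, 2.57, 3.14, 3.14, 3.14, 3.14, 3.14].

### API

Orientations are given as a rotation vector (axis times angle).
In Python, from bench import ctrl, vision gives the robot as it stands.
- The arm moves only by the tool jog_arm, never from a script. Its argument "increments" is a list of rows, each an object of numbers: "tx", "ty", "tz": the shift along the tool's x, y, z in mm; "wx", "wy", "wz": the turn, a rotation vector about the tool's x, y, z in rad; "gripper": the opening, from 0 (shut) to 1 (fully open). In form: [{"tx": .., "ty": .., "tz": .., "wx": .., "wy": .., "wz": .., "gripper": ..}, ...]. A call has exactly 5 rows; each row is the pose to reach, as a shift and turn from the pose commanded when the call began, along the tool's axes at that moment; what a row does not reach only later rows make up. A row lasts 1/12 s, in which the tool goes at most 41.7 mm and 7.16 degrees, less where a joint would pass 70% of its speed; a pose out of reach is approached as far as the arm can. A call with a gripper value outside its range is refused whole. The fingers move at their own pace and stop on an object; "grip_force" is the grip in N (left out, the last holds). Time passes only in rows, so rows that repeat a pose let the fingers close, or fill a call up. It gives the time, the measured TCP pose, the force, the opening and the grip force at its end, in the units of the state.
- ctrl.get_state(): the state, without advancing time (a new reading comes with each control period).
- vision.get_image(name): name is "scene" or "top" or "wrist"; returns a dict with "color" (400x640x3 uint8, blue, green, red), "fx", "fy", "cx", "cy" (pixels), "extrinsics" (4x4, takes a point from world to camera coordinates). Camera axes: x right, y down, z forward; pixel columns grow to the right and rows downward; lengths in m; the calibration is good to about 2 mm. A picture is of the moment at which its call begins. There is no depth.
- ctrl.close_job(): hands the job in; it is judged then, once.
Trained networks look in the newest picture that a camera, given by its name, has taken for a name from the list of things; names that differ only in an ending like _2 or _b are one class to them, and where a whole thing is asked for, a point or a joint stands for the part that bears it (a point fixed in the world has none). Each returns a list of dicts, best first, with "conf" (0 to 1); they miss things now and then, are a little off and sometimes report something else, mostly with a low value. They report only what shows in the picture. A call takes as long as a camera call. They do not tell look-alikes from the thing itself.
- vision.spot_in(camera, thing): "bbox" ([left, top, right, bottom] in pixels, round what is visible of it).
The state is a dict: "time": time; "joint_positions": joint angles; "qd": joint speeds; "joint_torque": joint torques, N m; "position": TCP position; "tool_rot": TCP orientation; "ft_force": force on the tool from outside, world axes, zero at the start; "torque": the same for the moment, N m; "grip_width": opening from 0.0 (shut) to 1.0 (fully open); "grip_force": force on a finger pad.
Only numpy, scipy, OpenCV 4.12 (cv2) and the standard library are available. Lean on these libraries where they do the work, as an engineer would, in place of code of your own. Each camera call takes 0.05 s, during which the arm holds its last target. There are 200 camera calls.

## Working session

There is one attempt and no reset: what is moved stays moved. The work goes in short steps, Python scripts to look and compute and a tool call to move; the robot and the scene stay as the last step left them, time stands still between calls to the robot, and variables do not carry over. Pictures are saved under pics/ and viewed, at most 10 in all, crops included, and the job is handed in when it is done.

Besides the shell and the picture viewer there is one more tool, called after "Request:" as a command line: name --argument value ..., lists and objects as JSON in quotes. jog_arm: Moves the arm, as the interface text tells. Its arguments: {"type":"object","properties":{"increments":{"type":"array"},"grip_force":{"type":"number"}},"required":["increments"]}

```bash
mkdir -p pics; ls
python3 - <<'E'
from bench import ctrl, vision
import cv2,numpy as np
s=ctrl.get_state()
for k in ("time","position","tool_rot","ft_force","grip_width","joint_positions"): print(k,s[k])
for c in ("scene","top"):
    im=vision.get_image(c); cv2.imwrite(f"pics/{c}0.png",im["color"])
    np.savez(f"{c}0.npz",**im)
    print(c,im["fx"],im["cx"],im["cy"],np.round(im["extrinsics"],3).tolist())
    for t in ("sill","cabinet","clamp","tray_mid","tray_tab","cup_mid","bottle_mid","comb","nail_brush","tin","soap"):
        print(t,[(np.round(d["bbox"],1).tolist(),round(d["conf"],2)) for d in vision.spot_in(c,t)[:3]])
E
```

```text
pics
time 0.0
position [ 0.26162396 -0.59435377  0.1956778 ]
tool_rot [-3.07247810e+00 -6.46499132e-01  8.24236540e-04]
ft_force [0.2585742  0.24527045 0.68942953]
grip_width 0.9982201646276919
joint_positions [ 1.17013695  0.32178944 -0.07008955  1.45168619  0.02263803  1.37081169
 -0.05692081]
scene 396.5788484039639 322.7755947450691 199.42207662587538 [[0.817, 0.576, 0.015, -0.413], [0.477, -0.66, -0.58, -0.133], [-0.325, 0.481, -0.814, 1.441], [0.0, 0.0, 0.0, 1.0]]
sill [([290.7, 125.4, 425.7, 240.5], 0.85), ([346.8, 155.0, 368.4, 192.1], 0.37)]
cabinet [([188.3, 197.5, 345.0, 351.4], 0.88), ([303.4, 147.2, 323.2, 170.8], 0.37)]
clamp [([203.9, 279.1, 240.6, 320.7], 0.61)]
tray_mid [([325.0, 136.9, 400.5, 200.5], 0.7)]
tray_tab [([321.8, 134.4, 398.0, 198.3], 0.9)]
cup_mid [([328.3, 151.7, 349.3, 177.4], 0.89), ([302.7, 127.3, 316.2, 152.8], 0.77)]
bottle_mid [([348.4, 155.6, 369.2, 193.2], 0.8), ([323.3, 136.2, 398.9, 196.5], 0.61), ([407.5, 199.2, 425.4, 232.0], 0.55)]
comb [([370.7, 177.5, 405.3, 214.5], 0.66)]
nail_brush [([304.1, 145.5, 323.8, 167.7], 0.75)]
tin [([298.8, 2
[... 321 characters left out ...]
.6], 0.6)]
cabinet [([345.6, 151.8, 469.4, 282.2], 0.94)]
clamp [([455.1, 208.2, 502.3, 233.8], 0.94), ([190.8, 162.3, 285.7, 224.8], 0.64)]
tray_mid [([187.8, 159.4, 287.5, 225.4], 0.6)]
tray_tab [([186.9, 159.3, 286.2, 226.1], 0.81)]
cup_mid [([247.3, 189.1, 274.7, 219.0], 0.97), ([200.9, 286.2, 230.7, 309.4], 0.9), ([146.5, 249.3, 181.0, 272.7], 0.67)]
bottle_mid [([255.1, 163.5, 276.9, 192.2], 0.93), ([252.1, 106.4, 268.0, 137.5], 0.8)]
comb [([232.3, 141.6, 291.7, 157.2], 0.88)]
nail_brush [([241.3, 244.9, 276.4, 262.5], 0.63)]
tin [([382.7, 151.3, 414.4, 173.4], 0.56)]
soap [([374.3, 253.4, 408.1, 275.5], 0.92), ([234.7, 140.8, 287.4, 148.3], 0.6), ([379.7, 151.4, 415.9, 174.4], 0.26)]
```

Run:
```python
import cv2
t=cv2.imread("pics/top0.png")[90:320,130:520]; cv2.imwrite("pics/topc.png",cv2.resize(t,None,fx=2,fy=2,interpolation=cv2.INTER_CUBIC))
t=cv2.imread("pics/top0.png")[150:240,170:310]; cv2.imwrite("pics/topd.png",cv2.resize(t,None,fx=5,fy=5,interpolation=cv2.INTER_CUBIC))
```

```text
(no output)
```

View pics/topc.png

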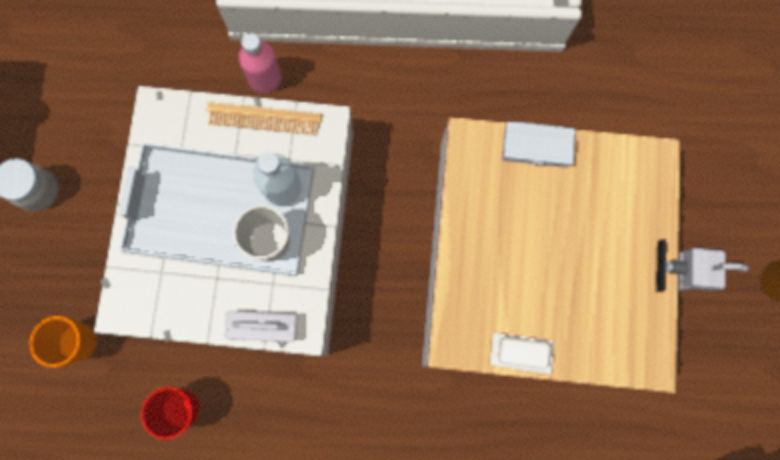

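View pics/topd.png

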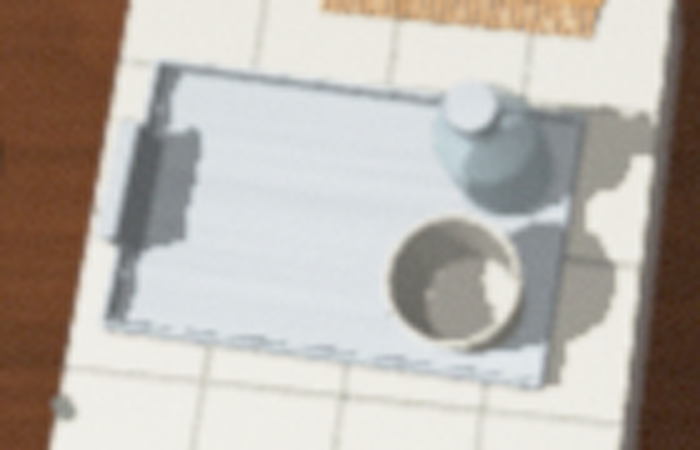

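View pics/scene0.png

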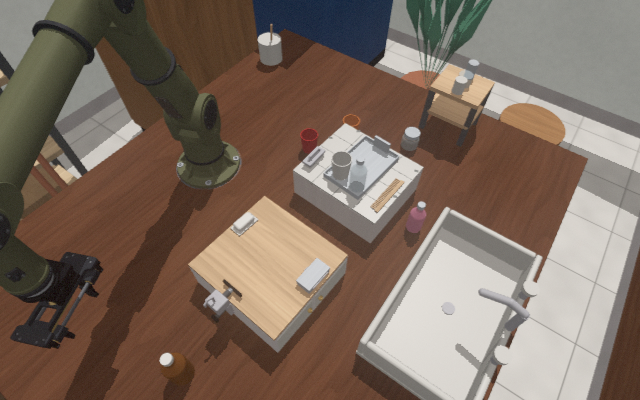

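```bash
cat > h.py <<'E'
import numpy as np,cv2
from bench import ctrl,vision
def ray(im,uv,z):
    E=np.asarray(im["extrinsics"]);R,t=E[:3,:3],E[:3,3];c=-R.T@t
    uv=np.atleast_2d(uv).astype(float)
    d=np.c_[(uv[:,0]-im["cx"])/im["fx"],(uv[:,1]-im["cy"])/im["fy"],np.ones(len(uv))]@R
    return c+d*((z-c[2])/d[:,2])[:,None]
def proj(im,P):
    E=np.asarray(im["extrinsics"]);p=np.atleast_2d(P)@E[:3,:3].T+E[:3,3]
    return np.c_[im["fx"]*p[:,0]/p[:,2]+im["cx"],im["fy"]*p[:,1]/p[:,2]+im["cy"]]
E
python3 - <<'E'
from h import *
im=dict(np.load("top0.npz"))
A=lambda p:np.array(p)/2.+[130,90]
B=lambda p:np.array(p)/5.+[170,150]
def show(n,P):
    print(n,np.round(P[:,:2],4).tolist(),"c",P.mean(0)[:2].round(4))
    d=np.roll(P,-1,0)-P; print("  len",np.linalg.norm(d,axis=1).round(3),"ang",np.degrees(np.arctan2(d[:,1],d[:,0])).round(1))
show("sill",ray(im,A([(138,88),(350,107),(325,355),(97,333)]),.12))
show("cab",ray(im,A([(450,118),(680,139),(676,392),(428,365)]),.118))
show("tray",ray(im,B([(158,62),(583,110),(545,386),(105,322)]),.14))
show("tabtop",ray(im,B([(125,120),(160,125),(135,245),(103,240)]),.167))
show("pad",ray(im,A([(657,240),(657,291)]),.14))
show("padlo",ray(im,A([(657,240),(657,291)]),.132))
E
```

```text
sill [[0.6626, 0.3376], [0.647, 0.0578], [0.3286, 0.0742], [0.3445, 0.3546]] c [0.4957 0.206 ]
  len [0.28  0.319 0.281 0.319] ang [-93.2 177.1  86.8  -3.1]
cab [[0.6375, -0.0734], [0.6203, -0.3727], [0.3008, -0.3521], [0.3214, -0.0516]] c [ 0.47   -0.2124]
  len [0.3   0.32  0.301 0.317] ang [-93.3 176.3  86.1  -3.9]
tray [[0.5798, 0.316], [0.5629, 0.0998], [0.4234, 0.1107], [0.4467, 0.3283]] c [0.5032 0.2137]
  len [0.217 0.14  0.219 0.134] ang [-94.5 175.5  83.9  -5.3]
tabtop [[0.5424, 0.3198], [0.5405, 0.3025], [0.4808, 0.3084], [0.4827, 0.324]] c [0.5116 0.3137]
  len [0.017 0.06  0.016 0.06 ] ang [-96.1 174.4  83.2  -4. ]
pad [[0.4824, -0.3285], [0.4197, -0.3258]] c [ 0.4511 -0.3271]
  len [0.063 0.063] ang [177.5  -2.5]
padlo [[0.4838, -0.3316], [0.4205, -0.3289]] c [ 0.4522 -0.3302]
  len [0.063 0.063] ang [177.5  -2.5]
```

Request:
jog_arm --increments '[{"tz": -30,"tx": 8,"ty": -5,"wz": -0.1},{"tz": -60,"tx": 20,"ty": -12,"wz": -0.2},{"tz": -90,"tx": 40,"ty": -25,"wz": -0.31},{"tz": -115,"tx": 65,"ty": -40,"wz": -0.42},{"tz": -140,"tx": 95,"ty": -55,"wz": -0.53,"gripper": 0.6}]'

```text
validation failed for argument at $.in...
```

```bash
cat >> h.py <<'E'
from scipy.spatial.transform import Rotation as Ro
def plan(xyz,yaw):
    """increment (mm, rad, tool axes) from measured pose to tool-down pose, tool y at angle yaw (deg, world)"""
    s=ctrl.get_state();R=Ro.from_rotvec(s["tool_rot"]);a=np.radians(yaw)
    y=np.array([np.cos(a),np.sin(a),0]);z=np.array([0,0,-1.])
    T=Ro.from_matrix(np.c_[np.cross(y,z),y,z])
    p=np.asarray(s["position"]);M=R.as_matrix()
    print("t",round(s["time"],2),"p",p.round(4),"yaw",np.degrees(np.arctan2(M[1,1],M[0,1])).round(2),"toolz",M[:,2].round(4),"F",np.round(s["ft_force"],1),"w",round(s["grip_width"],3),"q",np.round(s["joint_positions"],2))
    print("shift mm",((R.inv().apply(np.asarray(xyz)-p))*1e3).round(1),"turn",(R.inv()*T).as_rotvec().round(4))
E
python3 -c "
from h import *
plan((.50,-.2,.34),84.9)"
```

```text
t 1.2 p [ 0.2619 -0.5949  0.1968] yaw -66.23 toolz [ 0.e+00 -1.e-04 -1.e+00] F [ 0.4 -0.1 -0.9] w 1.0 q [ 1.17  0.32 -0.07  1.45  0.02  1.37 -0.06]
shift mm [ 377.  -265.5 -143.2] turn [-0.0000e+00  2.0000e-04 -2.6378e+00]
```

Request:
jog_arm --increments '[{"tx": 8,"ty": -5,"tz": -30,"wx": 0,"wy": 0,"wz": -0.1,"gripper": 0.6},{"tx": 20,"ty": -12,"tz": -60,"wx": 0,"wy": 0,"wz": -0.2,"gripper": 0.6},{"tx": 40,"ty": -25,"tz": -90,"wx": 0,"wy": 0,"wz": -0.31,"gripper": 0.6},{"tx": 65,"ty": -40,"tz": -115,"wx": 0,"wy": 0,"wz": -0.42,"gripper": 0.6},{"tx": 95,"ty": -55,"tz": -140,"wx": 0,"wy": 0,"wz": -0.53,"gripper": 0.6}]'

```text
time: 1.62
position: [0.3256, -0.5065, 0.3384]
tool_rot: [2.795, 1.432, -0.001]
ft_force: [1.4, -0.6, 0.3]
grip_width: 0.705
grip_force: 0.0
```

```bash
python3 -c "
from h import *
plan((.52,-.2,.34),84.9)"
```

```text
t 1.62 p [ 0.3256 -0.5065  0.3384] yaw -35.75 toolz [-3.0e-04 -1.4e-03 -1.0e+00] F [ 1.4 -0.6  0.3] w 0.705 q [ 1.11  0.2  -0.19  1.33  0.04  1.62  0.3 ]
shift mm [362.3 -21.3  -2.1] turn [-1.0000e-03  1.5000e-03 -2.1057e+00]
```

Request:
jog_arm --increments '[{"tx": 38,"ty": -2,"tz": 0,"wx": 0,"wy": 0,"wz": -0.12,"gripper": 0.6},{"tx": 76,"ty": -4,"tz": 0,"wx": 0,"wy": 0,"wz": -0.24,"gripper": 0.6},{"tx": 114,"ty": -6,"tz": 0,"wx": 0,"wy": 0,"wz": -0.36,"gripper": 0.6},{"tx": 152,"ty": -8,"tz": 0,"wx": 0,"wy": 0,"wz": -0.48,"gripper": 0.6},{"tx": 190,"ty": -10,"tz": 0,"wx": 0,"wy": 0,"wz": -0.6,"gripper": 0.6}]'

```text
time: 2.03
position: [0.4305, -0.3449, 0.337]
tool_rot: [2.243, 2.198, -0.0]
ft_force: [1.9, -0.2, 0.7]
grip_width: 0.605
grip_force: 0.0
```

```bash
python3 -c "
from h import *
plan((.545,-.15,.34),84.9)"
```

```text
t 2.03 p [ 0.4305 -0.3449  0.337 ] yaw -1.16 toolz [ 4.e-04 -8.e-04 -1.e+00] F [ 1.9 -0.2  0.7] w 0.605 q [ 0.96  0.1  -0.36  1.45  0.03  1.6   0.58]
shift mm [197.1 110.5  -3.1] turn [-2.000e-04  1.000e-03 -1.502e+00]
```

Request:
jog_arm --increments '[{"tx": 36,"ty": 18,"tz": 0,"wx": 0,"wy": 0,"wz": -0.12,"gripper": 0.6},{"tx": 72,"ty": 36,"tz": 0,"wx": 0,"wy": 0,"wz": -0.24,"gripper": 0.6},{"tx": 108,"ty": 54,"tz": 0,"wx": 0,"wy": 0,"wz": -0.36,"gripper": 0.6},{"tx": 144,"ty": 72,"tz": 0,"wx": 0,"wy": 0,"wz": -0.48,"gripper": 0.6},{"tx": 180,"ty": 90,"tz": 0,"wx": 0,"wy": 0,"wz": -0.6,"gripper": 0.6}]'

```text
time: 2.45
position: [0.525, -0.1671, 0.337]
tool_rot: [1.493, 2.763, -0.001]
ft_force: [1.3, -1.1, -0.4]
grip_width: 0.601
grip_force: 0.0
```

```bash
python3 -c "
from h import *
plan((.5116,.25,.34),84.9)"
```

```text
t 2.45 p [ 0.525  -0.1671  0.337 ] yaw 33.21 toolz [ 7.e-04 -8.e-04 -1.e+00] F [ 1.3 -1.1 -0.4] w 0.601 q [ 0.76  0.11 -0.55  1.44  0.06  1.6   0.8 ]
shift mm [356.3 217.3  -3.3] turn [-4.000e-04  1.000e-03 -9.021e-01]
```

Request:
jog_arm --increments '[{"tx": 34,"ty": 21,"tz": 0,"wx": 0,"wy": 0,"wz": -0.12,"gripper": 0.6},{"tx": 68,"ty": 42,"tz": 0,"wx": 0,"wy": 0,"wz": -0.24,"gripper": 0.6},{"tx": 102,"ty": 63,"tz": 0,"wx": 0,"wy": 0,"wz": -0.36,"gripper": 0.6},{"tx": 136,"ty": 84,"tz": 0,"wx": 0,"wy": 0,"wz": -0.48,"gripper": 0.6},{"tx": 170,"ty": 105,"tz": 0,"wx": 0,"wy": 0,"wz": -0.6,"gripper": 0.6}]'

```text
time: 2.87
position: [0.52, 0.0327, 0.3369]
tool_rot: [0.61, 3.081, -0.001]
ft_force: [1.0, -0.4, 0.7]
grip_width: 0.602
grip_force: 0.0
```

```bash
python3 -c "
from h import *
plan((.5116,.3137,.34),84.9)"
```

```text
t 2.87 p [0.52   0.0327 0.3369] yaw 67.59 toolz [ 8.e-04 -7.e-04 -1.e+00] F [ 1.  -0.4  0.7] w 0.602 q [ 0.6   0.05 -0.73  1.51  0.03  1.6   1.04]
shift mm [114.8 256.6  -3.3] turn [-0.0005  0.001  -0.3021]
```

Request:
jog_arm --increments '[{"tx": 16,"ty": 36,"tz": 0,"wx": 0,"wy": 0,"wz": -0.06,"gripper": 0.6},{"tx": 32,"ty": 72,"tz": 0,"wx": 0,"wy": 0,"wz": -0.12,"gripper": 0.6},{"tx": 48,"ty": 108,"tz": 0,"wx": 0,"wy": 0,"wz": -0.18,"gripper": 0.6},{"tx": 64,"ty": 144,"tz": 0,"wx": 0,"wy": 0,"wz": -0.24,"gripper": 0.6},{"tx": 80,"ty": 180,"tz": 0,"wx": 0,"wy": 0,"wz": -0.3,"gripper": 0.6}]'

```text
time: 3.28
position: [0.5159, 0.2294, 0.3371]
tool_rot: [0.148, 3.137, -0.001]
ft_force: [0.1, 1.0, -0.1]
grip_width: 0.599
grip_force: 0.0
```

Request:
jog_arm --increments '[{"tx": 2,"ty": 35,"tz": 0,"wx": 0,"wy": 0,"wz": 0,"gripper": 0.6},{"tx": 4,"ty": 65,"tz": 0,"wx": 0,"wy": 0,"wz": 0,"gripper": 0.6},{"tx": 6,"ty": 80,"tz": 0,"wx": 0,"wy": 0,"wz": 0,"gripper": 0.6},{"tx": 6,"ty": 80,"tz": 0,"wx": 0,"wy": 0,"wz": 0,"gripper": 0.6},{"tx": 6,"ty": 80,"tz": 0,"wx": 0,"wy": 0,"wz": 0,"gripper": 0.6}]'

```text
time: 3.7
position: [0.5174, 0.3086, 0.3364]
tool_rot: [-0.148, -3.137, 0.0]
ft_force: [0.4, -0.3, 0.4]
grip_width: 0.601
grip_force: 0.0
```

```bash
python3 -c "
from h import *
plan((.5116,.3137,.34),84.9)
im=vision.get_image('wrist');np.savez('w1.npz',**im);cv2.imwrite('pics/w1.png',im['color'])
print(vision.spot_in('wrist','tray_tab')[:2],vision.spot_in('wrist','sill')[:1])
print(proj(im,[[.5405,.3025,.167],[.4808,.3084,.167],[.5424,.3198,.167],[.4827,.324,.167]]).round(0))"
```

```text
t 3.7 p [0.5174 0.3086 0.3364] yaw 84.58 toolz [-6.e-04 -2.e-04 -1.e+00] F [ 0.4 -0.3  0.4] w 0.601 q [ 0.14  0.31 -0.94  1.31  0.25  1.65  0.72]
shift mm [ 6.3  4.5 -3.6] turn [-0.0002 -0.0006 -0.0056]
[{'bbox': [143.1, 111.1, 333.4, 228.1], 'conf': 0.69}] [{'bbox': [104.2, 21.6, 348.0, 259.5], 'conf': 0.6}]
[[313. 197.]
 [313. 145.]
 [328. 198.]
 [327. 146.]]
```

View pics/w1.png

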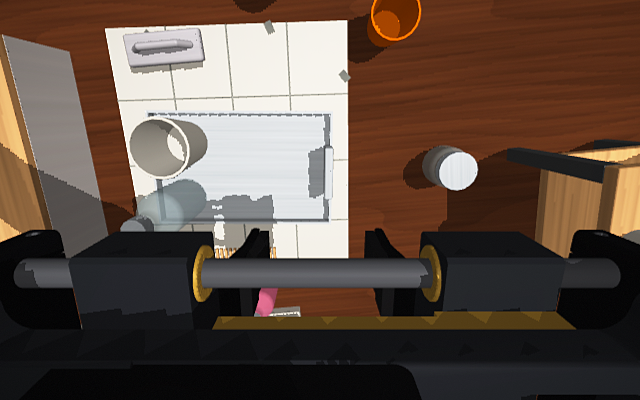

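```bash
python3 -c "
from h import *
im=dict(np.load('w1.npz'))
c=im['color'][100:235,130:350];cv2.imwrite('pics/w1c.png',cv2.resize(c,None,fx=3.6,fy=3.6,interpolation=cv2.INTER_CUBIC))
P=ray(im,[(325,148),(333,148),(333,198),(325,198)],.167);print(P.round(4),P.mean(0))
"
```

```text
[[0.485  0.3217 0.167 ]
 [0.4858 0.3306 0.167 ]
 [0.5434 0.326  0.167 ]
 [0.5426 0.3167 0.167 ]] [0.51419052 0.32375215 0.167     ]
```

View pics/w1c.png

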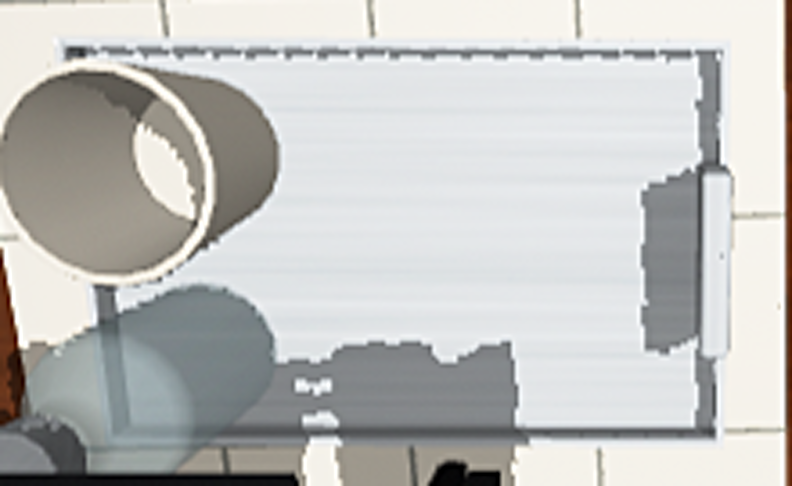

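Request:
jog_arm --increments '[{"tx": 5.5,"ty": 12,"tz": 30,"wx": 0,"wy": 0,"wz": -0.007,"gripper": 0.6},{"tx": 5.5,"ty": 12,"tz": 65,"wx": 0,"wy": 0,"wz": -0.007,"gripper": 0.6},{"tx": 5.5,"ty": 12,"tz": 100,"wx": 0,"wy": 0,"wz": -0.007,"gripper": 0.6},{"tx": 5.5,"ty": 12,"tz": 135,"wx": 0,"wy": 0,"wz": -0.007,"gripper": 0.6},{"tx": 5.5,"ty": 12,"tz": 150,"wx": 0,"wy": 0,"wz": -0.007,"gripper": 0.6}]'

```text
time: 4.27
position: [0.5127, 0.3164, 0.182]
tool_rot: [-0.146, -3.134, 0.007]
ft_force: [0.5, -0.7, -0.9]
grip_width: 0.6
grip_force: 0.0
```

```bash
python3 -c "
from h import *
plan((.513,.321,.131),85)
im=vision.get_image('wrist');np.savez('w2.npz',**im);c=im['color'][90:330,150:500];cv2.imwrite('pics/w2.png',cv2.resize(c,None,fx=2,fy=2))
"
```

```text
t 4.27 p [0.5127 0.3164 0.182 ] yaw 84.67 toolz [-0.0042 -0.0045 -1.    ] F [ 0.5 -0.7 -0.9] w 0.6 q [ 0.14  0.36 -0.92  1.57  0.29  1.37  0.67]
shift mm [-0.1  4.9 51. ] turn [-0.0049 -0.0037 -0.0057]
```

View pics/w2.png

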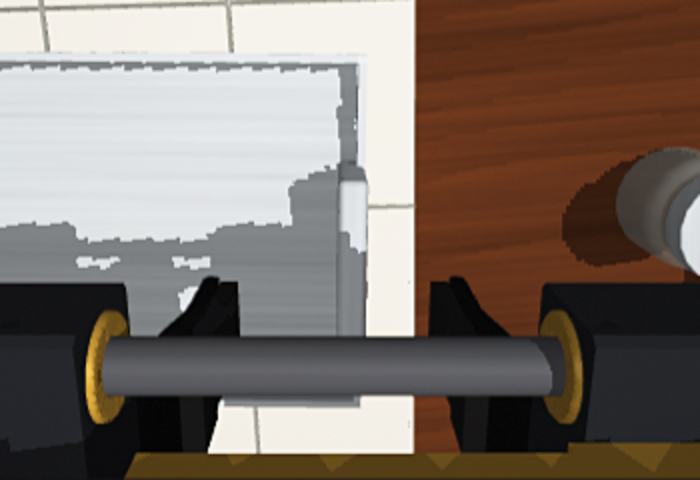

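Request:
jog_arm --increments '[{"tx": 0,"ty": 5,"tz": 20,"wx": 0,"wy": 0,"wz": 0,"gripper": 0.6},{"tx": 0,"ty": 5,"tz": 38,"wx": 0,"wy": 0,"wz": 0,"gripper": 0.6},{"tx": 0,"ty": 5,"tz": 46,"wx": 0,"wy": 0,"wz": 0,"gripper": 0.6},{"tx": 0,"ty": 5,"tz": 48,"wx": 0,"wy": 0,"wz": 0,"gripper": 0.6},{"tx": 0,"ty": 5,"tz": 48,"wx": 0,"wy": 0,"wz": 0,"gripper": 0.6}]'

```text
time: 4.73
position: [0.5147, 0.3246, 0.1391]
tool_rot: [0.143, 3.138, -0.0]
ft_force: [0.4, -0.2, 0.9]
grip_width: 0.602
grip_force: 0.0
```

```bash
python3 -c "
from h import *
plan((.513,.321,.131),85)
"
```

```text
t 4.73 p [0.5147 0.3246 0.1391] yaw 84.77 toolz [ 4.e-04 -3.e-04 -1.e+00] F [ 0.4 -0.2  0.9] w 0.602 q [ 0.12  0.4  -0.91  1.61  0.33  1.29  0.63]
shift mm [ 1.4 -3.7  8.2] turn [-0.0003  0.0004 -0.004 ]
```

Request:
jog_arm --increments '[{"tx": 1,"ty": -3,"tz": 8,"wx": 0,"wy": 0,"wz": -0.004,"gripper": 0.6},{"tx": 1,"ty": -3,"tz": 8,"wx": 0,"wy": 0,"wz": -0.004,"gripper": 0.4},{"tx": 1,"ty": -3,"tz": 8,"wx": 0,"wy": 0,"wz": -0.004,"gripper": 0.25},{"tx": 1,"ty": -3,"tz": 8,"wx": 0,"wy": 0,"wz": -0.004,"gripper": 0.18},{"tx": 1,"ty": -3,"tz": 8,"wx": 0,"wy": 0,"wz": -0.004,"gripper": 0.16}]' --grip_force 30

```text
time: 5.15
position: [0.513, 0.3227, 0.1311]
tool_rot: [0.135, 3.138, 0.0]
ft_force: [1.0, 0.4, 0.3]
grip_width: 0.381
grip_force: 0.0
```

Request:
jog_arm --increments '[{"tx": 0,"ty": 0,"tz": 0,"wx": 0,"wy": 0,"wz": 0,"gripper": 0.14},{"tx": 0,"ty": 0,"tz": 0,"wx": 0,"wy": 0,"wz": 0,"gripper": 0.12},{"tx": 0,"ty": 0,"tz": 0,"wx": 0,"wy": 0,"wz": 0,"gripper": 0.1},{"tx": 0,"ty": 0,"tz": 0,"wx": 0,"wy": 0,"wz": 0,"gripper": 0.05},{"tx": 0,"ty": 0,"tz": 0,"wx": 0,"wy": 0,"wz": 0,"gripper": 0.0}]'

```text
time: 5.57
position: [0.5128, 0.3226, 0.1307]
tool_rot: [-0.135, -3.139, -0.0]
ft_force: [0.4, 0.2, 0.3]
grip_width: 0.11
grip_force: 30.0
```

```bash
python3 -c "
from h import *
plan((.513,.321,.131),85)
"
```

```text
t 5.57 p [0.5128 0.3226 0.1307] yaw 85.06 toolz [-0.e+00  1.e-04 -1.e+00] F [0.4 0.2 0.3] w 0.11 q [ 0.12  0.4  -0.91  1.63  0.33  1.27  0.64]
shift mm [-0.4 -1.6 -0.3] turn [ 0.0001 -0.      0.0011]
```

Request:
jog_arm --increments '[{"tx": 0,"ty": -1,"tz": 1,"wx": 0,"wy": 0,"wz": 0,"gripper": 0},{"tx": 0,"ty": -3,"tz": 1,"wx": 0,"wy": 0,"wz": 0,"gripper": 0},{"tx": 0.2,"ty": -6,"tz": 1,"wx": 0,"wy": 0,"wz": 0,"gripper": 0},{"tx": 0.3,"ty": -10,"tz": 1,"wx": 0,"wy": 0,"wz": 0,"gripper": 0},{"tx": 0.5,"ty": -15,"tz": 1,"wx": 0,"wy": 0,"wz": -0.001,"gripper": 0}]'

```text
time: 5.98
position: [0.5106, 0.3118, 0.1307]
tool_rot: [0.128, 3.138, 0.01]
ft_force: [0.4, 6.6, 0.5]
grip_width: 0.11
grip_force: 30.0
```

```bash
python3 -c "
from h import *
plan((.4643,-.1144,.130),86.6)
"
```

```text
t 5.98 p [0.5106 0.3118 0.1307] yaw 85.32 toolz [ 0.0017  0.0065 -1.    ] F [0.4 6.6 0.5] w 0.11 q [ 0.15  0.38 -0.91  1.65  0.31  1.26  0.67]
shift mm [  11.3 -428.5   -2.2] turn [ 0.0066  0.0012 -0.0224]
```

Request:
jog_arm --increments '[{"tx": 0.1,"ty": -6,"tz": 0,"wx": 0,"wy": 0,"wz": 0,"gripper": 0},{"tx": 0.3,"ty": -12,"tz": 0,"wx": 0,"wy": 0,"wz": 0,"gripper": 0},{"tx": 0.5,"ty": -18,"tz": 0,"wx": 0,"wy": 0,"wz": -0.001,"gripper": 0},{"tx": 0.6,"ty": -24,"tz": 0,"wx": 0,"wy": 0,"wz": -0.001,"gripper": 0},{"tx": 0.8,"ty": -30,"tz": 0,"wx": 0,"wy": 0,"wz": -0.002,"gripper": 0}]'

```text
time: 6.4
position: [0.5076, 0.2815, 0.1306]
tool_rot: [0.126, 3.137, 0.01]
ft_force: [0.3, 6.7, 1.0]
grip_width: 0.111
grip_force: 30.0
```

```bash
python3 -c "
from h import *
plan((.4643,-.1144,.130),86.6)
"
```

```text
t 6.4 p [0.5076 0.2815 0.1306] yaw 85.42 toolz [ 0.0021  0.006  -1.    ] F [0.3 6.7 1. ] w 0.111 q [ 0.22  0.34 -0.92  1.69  0.28  1.24  0.73]
shift mm [  11.5 -398.1   -1.8] turn [ 0.0061  0.0017 -0.0207]
```

Request:
jog_arm --increments '[{"tx": 0.1,"ty": -5,"tz": 1,"wx": 0,"wy": 0,"wz": 0,"gripper": 0},{"tx": 0.3,"ty": -9,"tz": 2,"wx": 0,"wy": 0,"wz": 0,"gripper": 0},{"tx": 0.5,"ty": -13,"tz": 3,"wx": 0,"wy": 0,"wz": -0.001,"gripper": 0},{"tx": 0.5,"ty": -16,"tz": 3,"wx": 0,"wy": 0,"wz": -0.001,"gripper": 0},{"tx": 0.5,"ty": -18,"tz": 3,"wx": 0,"wy": 0,"wz": -0.001,"gripper": 0}]'

```text
time: 6.82
position: [0.507, 0.2683, 0.1306]
tool_rot: [0.121, 3.132, 0.02]
ft_force: [0.7, 12.9, 8.6]
grip_width: 0.111
grip_force: 30.1
```

```bash
python3 -c "
from h import *
plan((.4643,-.1144,.130),86.6)
"
```

```text
t 6.82 p [0.507  0.2683 0.1306] yaw 85.57 toolz [ 0.0072  0.0128 -0.9999] F [ 0.7 12.9  8.6] w 0.111 q [ 0.26  0.32 -0.93  1.72  0.26  1.23  0.76]
shift mm [  13.  -384.8   -4.6] turn [ 0.0133  0.0063 -0.018 ]
```

Request:
jog_arm --increments '[{"tx": 0.1,"ty": -6,"tz": 0,"wx": 0,"wy": 0,"wz": 0,"gripper": 0},{"tx": 0.3,"ty": -12,"tz": 0,"wx": 0,"wy": 0,"wz": -0.001,"gripper": 0},{"tx": 0.5,"ty": -18,"tz": 0,"wx": 0,"wy": 0,"wz": -0.001,"gripper": 0},{"tx": 0.7,"ty": -24,"tz": 0,"wx": 0,"wy": 0,"wz": -0.002,"gripper": 0},{"tx": 0.9,"ty": -30,"tz": 0,"wx": 0,"wy": 0,"wz": -0.002,"gripper": 0}]'

```text
time: 7.23
position: [0.5041, 0.2386, 0.1306]
tool_rot: [0.117, 3.132, 0.02]
ft_force: [2.2, 13.7, 9.4]
grip_width: 0.112
grip_force: 30.1
```

Request:
jog_arm --increments '[{"tx": 0.1,"ty": -6,"tz": 0,"wx": 0,"wy": 0,"wz": 0,"gripper": 0},{"tx": 0.3,"ty": -12,"tz": 0,"wx": 0,"wy": 0,"wz": -0.001,"gripper": 0},{"tx": 0.5,"ty": -18,"tz": 0,"wx": 0,"wy": 0,"wz": -0.001,"gripper": 0},{"tx": 0.7,"ty": -24,"tz": 0,"wx": 0,"wy": 0,"wz": -0.002,"gripper": 0},{"tx": 0.9,"ty": -30,"tz": 0,"wx": 0,"wy": 0,"wz": -0.002,"gripper": 0}]'

```text
time: 7.65
position: [0.5012, 0.2088, 0.1306]
tool_rot: [0.114, 3.131, 0.02]
ft_force: [2.0, 12.7, 11.0]
grip_width: 0.112
grip_force: 30.1
```

```bash
python3 -c "
from h import *
plan((.4643,-.1144,.130),86.6)
"
```

```text
t 7.65 p [0.5012 0.2088 0.1306] yaw 85.84 toolz [ 0.0084  0.0122 -0.9999] F [ 2.  12.7 11. ] w 0.112 q [ 0.39  0.23 -0.93  1.79  0.19  1.2   0.91]
shift mm [  13.3 -325.    -3.7] turn [ 0.0127  0.0076 -0.0134]
```

Request:
jog_arm --increments '[{"tx": 0.2,"ty": -6,"tz": 0,"wx": 0,"wy": 0,"wz": 0,"gripper": 0},{"tx": 0.4,"ty": -12,"tz": 0,"wx": 0,"wy": 0,"wz": -0.001,"gripper": 0},{"tx": 0.6,"ty": -18,"tz": 0,"wx": 0,"wy": 0,"wz": -0.001,"gripper": 0},{"tx": 0.9,"ty": -24,"tz": 0,"wx": 0,"wy": 0,"wz": -0.001,"gripper": 0},{"tx": 1.2,"ty": -30,"tz": 0,"wx": 0,"wy": 0,"wz": -0.001,"gripper": 0}]'

```text
time: 8.07
position: [0.4981, 0.1791, 0.1306]
tool_rot: [0.112, 3.131, 0.019]
ft_force: [0.2, 13.7, 11.1]
grip_width: 0.112
grip_force: 30.1
```

```bash
python3 -c "
from h import *
plan((.4643,-.1144,.130),86.6)
im=vision.get_image('scene');np.savez('s1.npz',**im);c=im['color'][120:330,190:440];cv2.imwrite('pics/s1.png',cv2.resize(c,None,fx=2.8,fy=2.8,interpolation=cv2.INTER_CUBIC))
"
```

```text
t 8.07 p [0.4981 0.1791 0.1306] yaw 85.9 toolz [ 0.0089  0.0119 -0.9999] F [ 0.2 13.7 11.1] w 0.112 q [ 0.45  0.19 -0.92  1.82  0.16  1.19  0.99]
shift mm [  12.7 -295.1   -3.2] turn [ 0.0125  0.0081 -0.0122]
```

View pics/s1.png

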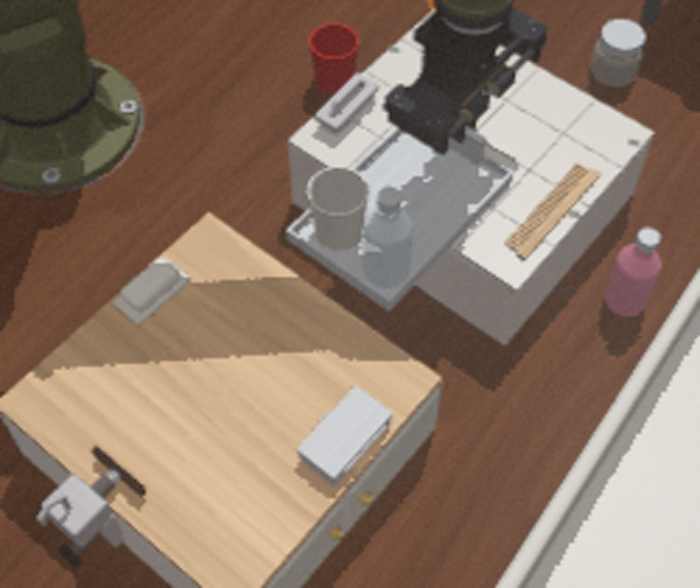

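Request:
jog_arm --increments '[{"tx": 0.2,"ty": -6,"tz": 0,"wx": 0,"wy": 0,"wz": 0,"gripper": 0},{"tx": 0.4,"ty": -12,"tz": 0,"wx": 0,"wy": 0,"wz": -0.001,"gripper": 0},{"tx": 0.6,"ty": -18,"tz": 0,"wx": 0,"wy": 0,"wz": -0.001,"gripper": 0},{"tx": 0.9,"ty": -24,"tz": 0,"wx": 0,"wy": 0,"wz": -0.001,"gripper": 0},{"tx": 1.2,"ty": -30,"tz": 0,"wx": 0,"wy": 0,"wz": -0.001,"gripper": 0}]'

```text
time: 8.53
position: [0.4958, 0.1512, 0.1317]
tool_rot: [0.109, 3.129, 0.023]
ft_force: [2.1, 15.1, 13.0]
grip_width: 0.112
grip_force: 30.0
```

Request:
jog_arm --increments '[{"tx": 0.2,"ty": -6,"tz": 0,"wx": 0,"wy": 0,"wz": 0,"gripper": 0},{"tx": 0.4,"ty": -12,"tz": 0,"wx": 0,"wy": 0,"wz": -0.001,"gripper": 0},{"tx": 0.6,"ty": -18,"tz": 0,"wx": 0,"wy": 0,"wz": -0.001,"gripper": 0},{"tx": 0.9,"ty": -24,"tz": 0,"wx": 0,"wy": 0,"wz": -0.001,"gripper": 0},{"tx": 1.2,"ty": -30,"tz": 0,"wx": 0,"wy": 0,"wz": -0.001,"gripper": 0}]'

```text
time: 8.95
position: [0.4923, 0.1201, 0.1311]
tool_rot: [0.108, 3.13, 0.019]
ft_force: [2.4, 15.4, 13.1]
grip_width: 0.108
grip_force: 30.0
```

```bash
python3 -c "
from h import *
plan((.4643,-.1144,.130),86.6)
"
```

```text
t 8.95 p [0.4923 0.1201 0.1311] yaw 86.04 toolz [ 0.0106  0.0119 -0.9999] F [ 2.4 15.4 13.1] w 0.108 q [ 0.56  0.12 -0.89  1.87  0.09  1.18  1.15]
shift mm [  11.8 -235.9   -2. ] turn [ 0.0126  0.0098 -0.0098]
```

Request:
jog_arm --increments '[{"tx": 0.2,"ty": -6,"tz": -0.4,"wx": 0,"wy": 0,"wz": 0,"gripper": 0},{"tx": 0.4,"ty": -12,"tz": -0.8,"wx": 0,"wy": 0,"wz": -0.001,"gripper": 0},{"tx": 0.6,"ty": -18,"tz": -1.2,"wx": 0,"wy": 0,"wz": -0.001,"gripper": 0},{"tx": 0.9,"ty": -24,"tz": -1.6,"wx": 0,"wy": 0,"wz": -0.001,"gripper": 0},{"tx": 1.2,"ty": -30,"tz": -2,"wx": 0,"wy": 0,"wz": -0.001,"gripper": 0}]'

```text
time: 9.37
position: [0.487, 0.0864, 0.1307]
tool_rot: [0.109, 3.134, 0.011]
ft_force: [1.7, 8.4, 4.6]
grip_width: 0.107
grip_force: 30.0
```

```bash
python3 -c "
from h import *
plan((.4643,-.1144,.130),86.6)
"
```

```text
t 9.37 p [0.487  0.0864 0.1307] yaw 86.01 toolz [ 0.0055  0.0066 -1.    ] F [1.7 8.4 4.6] w 0.107 q [ 0.61  0.08 -0.86  1.9   0.06  1.18  1.23]
shift mm [   8.7 -201.9   -0.7] turn [ 0.007   0.0051 -0.0103]
```

Request:
jog_arm --increments '[{"tx": 0.2,"ty": -6,"tz": 0,"wx": 0,"wy": 0,"wz": 0,"gripper": 0},{"tx": 0.4,"ty": -12,"tz": 0,"wx": 0,"wy": 0,"wz": -0.001,"gripper": 0},{"tx": 0.6,"ty": -18,"tz": 0,"wx": 0,"wy": 0,"wz": -0.001,"gripper": 0},{"tx": 0.9,"ty": -24,"tz": 0,"wx": 0,"wy": 0,"wz": -0.001,"gripper": 0},{"tx": 1.2,"ty": -30,"tz": 0,"wx": 0,"wy": 0,"wz": -0.001,"gripper": 0}]'

```text
time: 9.78
position: [0.482, 0.054, 0.129]
tool_rot: [0.109, 3.138, 0.005]
ft_force: [0.4, 4.4, -2.2]
grip_width: 0.113
grip_force: 30.0
```

```bash
python3 -c "
from h import *
plan((.4643,-.1144,.130),86.6)
"
```

```text
t 9.78 p [0.482 0.054 0.129] yaw 86.01 toolz [ 0.0014  0.0031 -1.    ] F [ 0.4  4.4 -2.2] w 0.113 q [ 0.66  0.06 -0.84  1.91  0.05  1.18  1.31]
shift mm [   5.9 -169.2   -1.5] turn [ 0.0032  0.0012 -0.0103]
```

Request:
jog_arm --increments '[{"tx": 0.2,"ty": -7,"tz": 0,"wx": 0,"wy": 0,"wz": 0,"gripper": 0},{"tx": 0.5,"ty": -15,"tz": 0,"wx": 0,"wy": 0,"wz": -0.001,"gripper": 0},{"tx": 0.8,"ty": -23,"tz": 0,"wx": 0,"wy": 0,"wz": -0.002,"gripper": 0},{"tx": 1.1,"ty": -31,"tz": 0,"wx": 0,"wy": 0,"wz": -0.002,"gripper": 0},{"tx": 1.4,"ty": -39,"tz": 0,"wx": 0,"wy": 0,"wz": -0.003,"gripper": 0}]'

```text
time: 10.2
position: [0.4773, 0.0146, 0.1286]
tool_rot: [0.106, 3.14, 0.005]
ft_force: [-0.1, 5.8, 0.0]
grip_width: 0.108
grip_force: 30.0
```

Request:
jog_arm --increments '[{"tx": 0.3,"ty": -8,"tz": 0,"wx": 0,"wy": 0,"wz": 0,"gripper": 0},{"tx": 0.6,"ty": -16,"tz": 0,"wx": 0,"wy": 0,"wz": -0.001,"gripper": 0},{"tx": 0.9,"ty": -24,"tz": 0,"wx": 0,"wy": 0,"wz": -0.002,"gripper": 0},{"tx": 1.2,"ty": -32,"tz": 0,"wx": 0,"wy": 0,"wz": -0.002,"gripper": 0},{"tx": 1.5,"ty": -40,"tz": 0,"wx": 0,"wy": 0,"wz": -0.003,"gripper": 0}]'

```text
time: 10.62
position: [0.4731, -0.025, 0.1286]
tool_rot: [-0.101, -3.14, -0.005]
ft_force: [0.5, 6.1, 0.4]
grip_width: 0.111
grip_force: 30.0
```

```bash
python3 -c "
from h import *
plan((.4643,-.1144,.130),86.6)
im=vision.get_image('top');np.savez('t2.npz',**im);c=im['color'][120:310,290:530];cv2.imwrite('pics/t2.png',cv2.resize(c,None,fx=3.2,fy=3.1,interpolation=cv2.INTER_CUBIC))
"
```

```text
t 10.62 p [ 0.4731 -0.025   0.1286] yaw 86.3 toolz [ 1.0e-04  3.3e-03 -1.0e+00] F [0.5 6.1 0.4] w 0.111 q [ 0.75  0.03 -0.76  1.94  0.02  1.18  1.5 ]
shift mm [  3.  -89.8  -1.7] turn [ 0.0033 -0.0001 -0.0052]
```

View pics/t2.png

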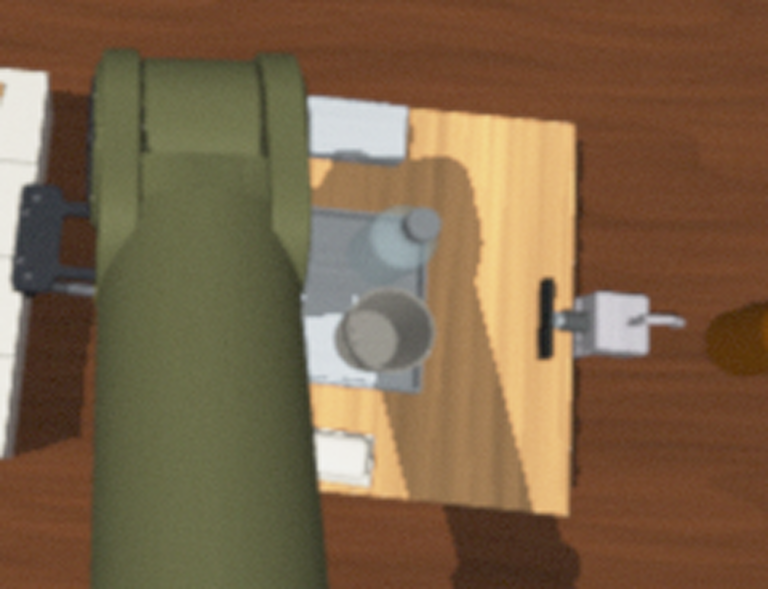

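Request:
jog_arm --increments '[{"tx": 0.3,"ty": -8,"tz": 0,"wx": 0,"wy": 0,"wz": 0,"gripper": 0},{"tx": 0.6,"ty": -16,"tz": 0,"wx": 0,"wy": 0,"wz": -0.001,"gripper": 0},{"tx": 0.9,"ty": -24,"tz": 0,"wx": 0,"wy": 0,"wz": -0.002,"gripper": 0},{"tx": 1.2,"ty": -32,"tz": 0,"wx": 0,"wy": 0,"wz": -0.002,"gripper": 0},{"tx": 1.5,"ty": -40,"tz": 0,"wx": 0,"wy": 0,"wz": -0.003,"gripper": 0}]'

```text
time: 11.08
position: [0.469, -0.0648, 0.1286]
tool_rot: [-0.097, -3.14, -0.005]
ft_force: [-0.3, 6.0, 0.8]
grip_width: 0.115
grip_force: 30.0
```

Request:
jog_arm --increments '[{"tx": 0.2,"ty": -7,"tz": 0,"wx": 0,"wy": 0,"wz": 0,"gripper": 0},{"tx": 0.4,"ty": -13,"tz": 0,"wx": 0,"wy": 0,"wz": 0,"gripper": 0},{"tx": 0.6,"ty": -19,"tz": 0,"wx": 0,"wy": 0,"wz": -0.001,"gripper": 0},{"tx": 0.8,"ty": -24,"tz": 0,"wx": 0,"wy": 0,"wz": -0.001,"gripper": 0},{"tx": 0.9,"ty": -28,"tz": 0,"wx": 0,"wy": 0,"wz": -0.001,"gripper": 0}]'

```text
time: 11.5
position: [0.4664, -0.0927, 0.1286]
tool_rot: [-0.096, -3.14, -0.005]
ft_force: [0.2, 8.2, 1.8]
grip_width: 0.11
grip_force: 30.0
```

```bash
python3 -c "
from h import *
plan((.4643,-.1144,.130),86.6)
"
```

```text
t 11.5 p [ 0.4664 -0.0927  0.1286] yaw 86.5 toolz [-2.0e-04  3.2e-03 -1.0e+00] F [0.2 8.2 1.8] w 0.11 q [ 0.83  0.03 -0.69  1.94  0.02  1.18  1.64]
shift mm [  0.7 -21.8  -1.5] turn [ 0.0032 -0.0004 -0.0017]
```

Request:
jog_arm --increments '[{"tx": 0,"ty": -2,"tz": 0,"wx": 0,"wy": 0,"wz": 0,"gripper": 0},{"tx": 0,"ty": -4,"tz": 0,"wx": 0,"wy": 0,"wz": 0,"gripper": 0},{"tx": 0.1,"ty": -6,"tz": 0,"wx": 0,"wy": 0,"wz": 0,"gripper": 0},{"tx": 0.2,"ty": -7,"tz": 0,"wx": 0,"wy": 0,"wz": 0,"gripper": 0},{"tx": 0.2,"ty": -8,"tz": 0,"wx": 0,"wy": 0,"wz": 0,"gripper": 0}]'

```text
time: 11.92
position: [0.4657, -0.1002, 0.1286]
tool_rot: [-0.095, -3.14, -0.005]
ft_force: [0.3, 6.9, 1.6]
grip_width: 0.109
grip_force: 30.0
```

```bash
python3 -c "
from h import *
plan((.4643,-.1144,.130),86.6)
"
```

```text
t 11.92 p [ 0.4657 -0.1002  0.1286] yaw 86.52 toolz [-2.0e-04  3.3e-03 -1.0e+00] F [0.3 6.9 1.6] w 0.109 q [ 0.84  0.03 -0.68  1.94  0.02  1.18  1.66]
shift mm [  0.6 -14.3  -1.5] turn [ 0.0033 -0.0004 -0.0013]
```

Request:
jog_arm --increments '[{"tx": 0,"ty": -1,"tz": 0,"wx": 0,"wy": 0,"wz": 0,"gripper": 0},{"tx": 0,"ty": -2,"tz": 0,"wx": 0,"wy": 0,"wz": 0,"gripper": 0},{"tx": 0.1,"ty": -3,"tz": 0,"wx": 0,"wy": 0,"wz": 0,"gripper": 0},{"tx": 0.2,"ty": -4,"tz": 0,"wx": 0,"wy": 0,"wz": 0,"gripper": 0},{"tx": 0.2,"ty": -5,"tz": 0,"wx": 0,"wy": 0,"wz": 0,"gripper": 0}]'

```text
time: 12.33
position: [0.4652, -0.105, 0.1286]
tool_rot: [-0.095, -3.14, -0.005]
ft_force: [1.4, 6.8, 1.5]
grip_width: 0.11
grip_force: 30.0
```

Request:
jog_arm --increments '[{"tx": 0,"ty": -1,"tz": 0,"wx": 0,"wy": 0,"wz": 0,"gripper": 0},{"tx": 0,"ty": -2,"tz": 0,"wx": 0,"wy": 0,"wz": 0,"gripper": 0},{"tx": 0.1,"ty": -3,"tz": 0,"wx": 0,"wy": 0,"wz": 0,"gripper": 0},{"tx": 0.2,"ty": -4,"tz": 0,"wx": 0,"wy": 0,"wz": 0,"gripper": 0},{"tx": 0.2,"ty": -5,"tz": 0,"wx": 0,"wy": 0,"wz": 0,"gripper": 0}]'

```text
time: 12.75
position: [0.4647, -0.11, 0.1285]
tool_rot: [-0.095, -3.14, -0.005]
ft_force: [1.3, 7.1, 1.7]
grip_width: 0.111
grip_force: 30.0
```

Request:
jog_arm --increments '[{"tx": 0,"ty": -1,"tz": 0,"wx": 0,"wy": 0,"wz": 0,"gripper": 0},{"tx": 0,"ty": -2,"tz": 0,"wx": 0,"wy": 0,"wz": 0,"gripper": 0},{"tx": 0.1,"ty": -3,"tz": 0,"wx": 0,"wy": 0,"wz": 0,"gripper": 0},{"tx": 0.1,"ty": -4,"tz": 0,"wx": 0,"wy": 0,"wz": 0,"gripper": 0},{"tx": 0.1,"ty": -4.5,"tz": 0,"wx": 0,"wy": 0,"wz": 0,"gripper": 0}]'

```text
time: 13.17
position: [0.4644, -0.1146, 0.1286]
tool_rot: [-0.095, -3.14, -0.005]
ft_force: [0.3, 7.3, 1.2]
grip_width: 0.112
grip_force: 30.0
```

Request:
jog_arm --increments '[{"tx": 0,"ty": -1,"tz": 0,"wx": 0,"wy": 0,"wz": 0,"gripper": 0},{"tx": 0,"ty": -2,"tz": 0,"wx": 0,"wy": 0,"wz": 0,"gripper": 0},{"tx": 0.1,"ty": -3,"tz": 0,"wx": 0,"wy": 0,"wz": 0,"gripper": 0},{"tx": 0.1,"ty": -4,"tz": 0,"wx": 0,"wy": 0,"wz": 0,"gripper": 0},{"tx": 0.1,"ty": -4,"tz": 0,"wx": 0,"wy": 0,"wz": 0,"gripper": 0}]'

```text
time: 13.58
position: [0.4642, -0.1173, 0.1286]
tool_rot: [-0.094, -3.14, -0.008]
ft_force: [1.2, 10.0, 1.1]
grip_width: 0.108
grip_force: 30.0
```

Request:
jog_arm --increments '[{"tx": 0,"ty": -1,"tz": 0,"wx": 0,"wy": 0,"wz": 0,"gripper": 0},{"tx": 0,"ty": -2,"tz": 0,"wx": 0,"wy": 0,"wz": 0,"gripper": 0},{"tx": 0,"ty": -3,"tz": 0,"wx": 0,"wy": 0,"wz": 0,"gripper": 0},{"tx": 0,"ty": -4,"tz": 0,"wx": 0,"wy": 0,"wz": 0,"gripper": 0},{"tx": 0,"ty": -4,"tz": 0,"wx": 0,"wy": 0,"wz": 0,"gripper": 0}]'

```text
time: 14.0
position: [0.4642, -0.1191, 0.1286]
tool_rot: [-0.092, -3.14, -0.012]
ft_force: [1.0, 13.6, 2.5]
grip_width: 0.109
grip_force: 30.0
```

Request:
jog_arm --increments '[{"tx": 0,"ty": -1,"tz": 0,"wx": 0,"wy": 0,"wz": 0,"gripper": 0},{"tx": 0,"ty": -2,"tz": 0,"wx": 0,"wy": 0,"wz": 0,"gripper": 0},{"tx": 0,"ty": -3,"tz": 0,"wx": 0,"wy": 0,"wz": 0,"gripper": 0},{"tx": 0,"ty": -3,"tz": 0,"wx": 0,"wy": 0,"wz": 0,"gripper": 0},{"tx": 0,"ty": -3,"tz": 0,"wx": 0,"wy": 0,"wz": 0,"gripper": 0}]'

```text
time: 14.42
position: [0.4642, -0.1206, 0.1286]
tool_rot: [-0.091, -3.14, -0.015]
ft_force: [0.4, 16.1, 3.2]
grip_width: 0.114
grip_force: 30.0
```

```bash
python3 -c "
from h import *
plan((.4643,-.1144,.130),86.6)
"
```

```text
t 14.42 p [ 0.4642 -0.1206  0.1286] yaw 86.69 toolz [-2.0e-04  9.5e-03 -1.0e+00] F [ 0.4 16.1  3.2] w 0.114 q [ 0.86  0.04 -0.66  1.93  0.02  1.19  1.71]
shift mm [ 0.3  6.2 -1.4] turn [ 0.0095 -0.0008  0.0016]
```

Request:
jog_arm --increments '[{"tx": 0,"ty": 0,"tz": 0,"wx": 0,"wy": 0,"wz": 0,"gripper": 0},{"tx": 0,"ty": 0,"tz": 0,"wx": 0,"wy": 0,"wz": 0,"gripper": 0},{"tx": 0,"ty": 0,"tz": 0,"wx": 0,"wy": 0,"wz": 0,"gripper": 0},{"tx": 0,"ty": 0,"tz": 0,"wx": 0,"wy": 0,"wz": 0,"gripper": 0},{"tx": 0,"ty": 0,"tz": 0,"wx": 0,"wy": 0,"wz": 0,"gripper": 0}]'

```text
time: 14.83
position: [0.4642, -0.1206, 0.1286]
tool_rot: [-0.091, -3.14, -0.015]
ft_force: [1.3, 16.1, 3.0]
grip_width: 0.112
grip_force: 30.0
```

Request:
jog_arm --increments '[{"tx": 0,"ty": 1,"tz": 0,"wx": 0,"wy": 0,"wz": 0,"gripper": 0},{"tx": 0,"ty": 2,"tz": 0,"wx": 0,"wy": 0,"wz": 0,"gripper": 0},{"tx": 0,"ty": 3,"tz": -0.3,"wx": 0,"wy": 0,"wz": 0,"gripper": 0},{"tx": 0,"ty": 4,"tz": -0.6,"wx": 0,"wy": 0,"wz": 0,"gripper": 0},{"tx": 0,"ty": 4,"tz": -0.6,"wx": 0,"wy": 0,"wz": 0,"gripper": 0}]'

```text
time: 15.25
position: [0.4638, -0.1204, 0.1287]
tool_rot: [-0.094, -3.139, -0.007]
ft_force: [1.2, 8.0, -0.5]
grip_width: 0.108
grip_force: 30.0
```

Request:
jog_arm --increments '[{"tx": 0,"ty": 1,"tz": 0.2,"wx": 0,"wy": 0,"wz": 0,"gripper": 0},{"tx": 0,"ty": 2,"tz": 0.2,"wx": 0,"wy": 0,"wz": 0,"gripper": 0},{"tx": 0,"ty": 2.5,"tz": 0.2,"wx": 0,"wy": 0,"wz": 0,"gripper": 0},{"tx": 0,"ty": 2.5,"tz": 0.2,"wx": 0,"wy": 0,"wz": 0,"gripper": 0},{"tx": 0,"ty": 2.5,"tz": 0.2,"wx": 0,"wy": 0,"wz": 0,"gripper": 0}]'

```text
time: 15.67
position: [0.4638, -0.1196, 0.1286]
tool_rot: [-0.095, -3.14, -0.004]
ft_force: [1.2, 5.6, -1.1]
grip_width: 0.111
grip_force: 30.0
```

Request:
jog_arm --increments '[{"tx": 0,"ty": 0.5,"tz": 0.4,"wx": 0,"wy": 0,"wz": 0,"gripper": 0},{"tx": 0,"ty": 1,"tz": 0.4,"wx": 0,"wy": 0,"wz": 0,"gripper": 0},{"tx": 0,"ty": 1.5,"tz": 0.4,"wx": 0,"wy": 0,"wz": 0,"gripper": 0},{"tx": 0,"ty": 1.5,"tz": 0.4,"wx": 0,"wy": 0,"wz": 0,"gripper": 0},{"tx": 0,"ty": 1.5,"tz": 0.4,"wx": 0,"wy": 0,"wz": 0,"gripper": 0}]'

```text
time: 16.08
position: [0.4638, -0.1196, 0.1286]
tool_rot: [-0.098, -3.14, -0.002]
ft_force: [0.7, 5.4, 1.3]
grip_width: 0.109
grip_force: 30.0
```

Request:
jog_arm --increments '[{"tx": 0,"ty": 0.5,"tz": 0,"wx": 0,"wy": 0,"wz": 0,"gripper": 0},{"tx": 0,"ty": 1,"tz": 0,"wx": 0,"wy": 0,"wz": 0,"gripper": 0},{"tx": 0,"ty": 1.5,"tz": 0,"wx": 0,"wy": 0,"wz": 0,"gripper": 0},{"tx": 0,"ty": 1.5,"tz": 0,"wx": 0,"wy": 0,"wz": 0,"gripper": 0},{"tx": 0,"ty": 1.5,"tz": 0,"wx": 0,"wy": 0,"wz": 0,"gripper": 0}]'

```text
time: 16.5
position: [0.464, -0.1192, 0.1286]
tool_rot: [0.099, 3.14, -0.0]
ft_force: [0.6, 3.7, -0.2]
grip_width: 0.11
grip_force: 30.0
```

Request:
jog_arm --increments '[{"tx": 0,"ty": 0,"tz": 0,"wx": 0,"wy": 0,"wz": 0,"gripper": 0.15},{"tx": 0,"ty": 0,"tz": 0,"wx": 0,"wy": 0,"wz": 0,"gripper": 0.25},{"tx": 0,"ty": 0,"tz": 0,"wx": 0,"wy": 0,"wz": 0,"gripper": 0.35},{"tx": 0,"ty": 0,"tz": 0,"wx": 0,"wy": 0,"wz": 0,"gripper": 0.4},{"tx": 0,"ty": 0,"tz": 0,"wx": 0,"wy": 0,"wz": 0,"gripper": 0.45}]'

```text
time: 16.92
position: [0.4638, -0.1199, 0.1286]
tool_rot: [-0.1, -3.14, 0.001]
ft_force: [0.4, -0.3, -0.8]
grip_width: 0.369
grip_force: 0.0
```

Request:
jog_arm --increments '[{"tx": 0,"ty": 0,"tz": 0,"wx": 0,"wy": 0,"wz": 0,"gripper": 0.45},{"tx": 0,"ty": 0,"tz": -10,"wx": 0,"wy": 0,"wz": 0,"gripper": 0.45},{"tx": 0,"ty": 0,"tz": -25,"wx": 0,"wy": 0,"wz": 0,"gripper": 0.45},{"tx": 0,"ty": 0,"tz": -45,"wx": 0,"wy": 0,"wz": 0,"gripper": 0.45},{"tx": 0,"ty": 0,"tz": -70,"wx": 0,"wy": 0,"wz": 0,"gripper": 0.45}]'

```text
time: 17.33
position: [0.4631, -0.1189, 0.1991]
tool_rot: [-0.098, -3.138, -0.001]
ft_force: [1.1, 0.3, -0.2]
grip_width: 0.447
grip_force: 0.0
```

Request:
jog_arm --increments '[{"tx": 0,"ty": 20,"tz": -25,"wx": 0,"wy": 0,"wz": 0,"gripper": 0.45},{"tx": 0,"ty": 50,"tz": -45,"wx": 0,"wy": 0,"wz": 0,"gripper": 0.45},{"tx": 0,"ty": 80,"tz": -60,"wx": 0,"wy": 0,"wz": 0,"gripper": 0.45},{"tx": 0,"ty": 110,"tz": -75,"wx": 0,"wy": 0,"wz": 0,"gripper": 0.45},{"tx": 0,"ty": 140,"tz": -90,"wx": 0,"wy": 0,"wz": 0,"gripper": 0.45}]'

```text
time: 17.75
position: [0.4728, 0.022, 0.2905]
tool_rot: [0.099, 3.139, -0.002]
ft_force: [0.2, -0.1, -0.5]
grip_width: 0.45
grip_force: 0.0
```

Request:
jog_arm --increments '[{"tx": 0,"ty": 35,"tz": 0,"wx": 0,"wy": 0,"wz": 0,"gripper": 0.45},{"tx": 0,"ty": 70,"tz": 0,"wx": 0,"wy": 0,"wz": 0,"gripper": 0.45},{"tx": 0,"ty": 100,"tz": 0,"wx": 0,"wy": 0,"wz": 0,"gripper": 0.45},{"tx": 0,"ty": 110,"tz": 0,"wx": 0,"wy": 0,"wz": 0,"gripper": 0.45},{"tx": 0,"ty": 110,"tz": 0,"wx": 0,"wy": 0,"wz": 0,"gripper": 0.45}]'

```text
time: 18.17
position: [0.4791, 0.1344, 0.2896]
tool_rot: [0.088, 3.139, 0.002]
ft_force: [-0.2, -0.6, 0.1]
grip_width: 0.454
grip_force: 0.0
```

```bash
python3 -c "
from h import *
plan((.4643,-.1144,.130),86.6)
im=vision.get_image('top');c=im['color'][120:310,310:530];cv2.imwrite('pics/t3.png',cv2.resize(c,None,fx=3.6,fy=3.1,interpolation=cv2.INTER_CUBIC))
"
```

```text
t 18.17 p [0.4791 0.1344 0.2896] yaw 86.79 toolz [ 0.0011  0.001  -1.    ] F [-0.2 -0.6  0.1] w 0.454 q [ 0.64 -0.01 -0.94  1.64 -0.01  1.5   1.21]
shift mm [   1.1 -249.4  159.4] turn [0.0011 0.001  0.0033]
```

View pics/t3.png

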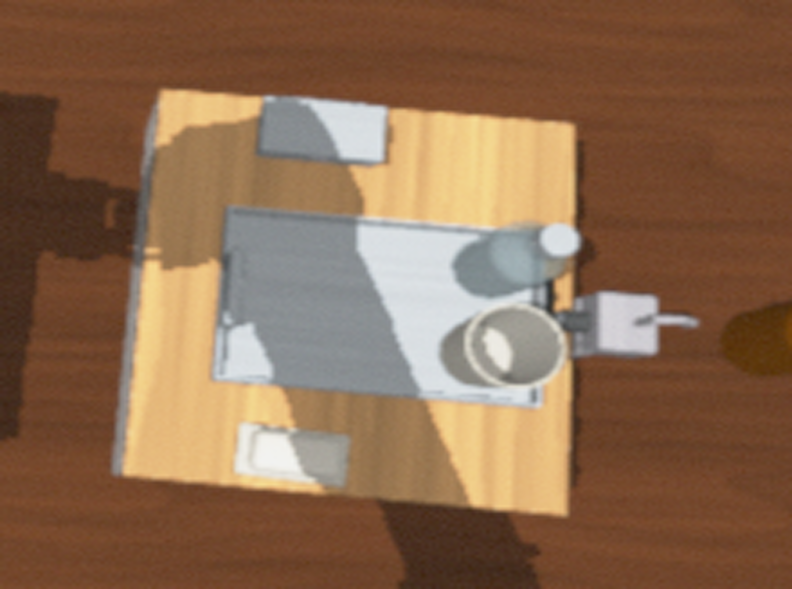

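The tray lies on the cabinet with its front edge (~543, 310) against the pad (~550, 295). Its back edge (~220, 300) is well past the cabinet's edge on the gap (~130). The cup and bottle stand upright, and the tin and soap haven't moved, so I'm handing it in.

```bash
python3 -c "
from bench import ctrl
print(ctrl.close_job())"
```

```text
the job is handed in; nothing more can be done
None
```

The tray, still carrying the upright cup and bottle, was slid flat across the gap, pressed into the clamp pad with an estimated 9–10 N, then released resting against the pad wholly on the cabinet; the job is handed in, but no verdict came back.

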